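# Lower the ratchet arm rest at the first-aid counter

## Task

The first-aid arm rest on the counter is held up at a slant by its ratchet. Press down the paddle at the back of the pawl as far as it goes, so that the pawl's nose swings up clear of the teeth and stays there, then push the rest down past its teeth until it lies level on its stop, and leave it so with the pawl still free. Only press and push with the fingers: never raise the rest, and leave the other things on the counter where they stand.

Things in the scene. Friction and masses are not known exactly. Their poses are not given: they have to be found in the camera images.
- stand: The arm rest's stand, fixed to the counter: grey base plate 120 (x) x 380 (y) x 12 mm, turned by up to 0.45 rad. Origin on the counter; +z up, +y along the arm rest from the hinge to the pad's free end. In this frame (mm): plate y -180 to 200; rest hinge at (0, -30, 60); pawl pivot at (0, -100, 141); both axes along x; stop post under the pad at (0, 185), 61 high.
- rest_hinge (a point): Centre of the rest's hinge, at (0, -30, 60) mm of the stand's frame, with the stand's axes. It lies between two steel cheeks (up to z 80 mm). Over it stands a toothed steel quadrant, 91 mm in radius and 12 mm wide, part of the rest and turning with it.
- rest (a joint): Angle of the arm rest above level, rad: 0 is level on its stop (lower limit), 0.63 to 0.75 at the start; grows as it rises. Its hinge is stiff: the rest stays where it is left, freed or not; with the pawl free it sinks under a push of about 3 to 7 N on the pad. With the pawl engaged it jams after at most 0.12 rad of lowering. Never raise it above 0.80.
- rest_pad (a point): Point on the pad's upper face, 200 mm along it from the hinge axis, mid-width; y axis along the pad away from the hinge, z out of the pad. The pad is a grey plastic plate 100 mm wide, reaching from 80 to 270 mm from the hinge axis, upper face 14 mm above the plane through the hinge axis; along both long edges a lip 8 mm wide, 10 mm high (84 mm clear between).
- pawl (a joint): Angle of the pawl, rad: 0 to 0.03 with its nose in the teeth; grows to its limit 0.32 as the paddle is pressed down. The nose is clear of the teeth from about 0.16 and counts as free above 0.22. The pivot is stiff (about 4 N on the paddle moves it): it stays where it is left, no spring brings it back.
- pawl_paddle (a point): Middle of the upper face of the pawl's paddle: dark ribbed steel plate 40 (x) x 34 (y) x 6 mm at the tail of the rocking pawl, at (0, -168, 162) mm of the stand's frame when engaged; it goes down 22 mm, tilting 0.32 rad, to its stop. The pivot, 68 mm from it, lies between cheeks up to z 152 (46 wide); the nose is 70 mm beyond the pivot, over the quadrant.
- tin: Bystander: flat white painted plaster tin, 65 x 95 x 28 (mm); origin at the centre of its underside. Leave it where it stands.
- tape: Bystander: paper-coloured tape roll lying flat, 68 across, 25 high (mm); origin at the centre of its underside. Leave it where it stands.
- jar: Bystander: small ointment jar, 48 across, 55 high (mm); origin at the centre of its underside. Leave it where it stands.
- dish: Bystander: shallow steel bowl, 90 across, 35 high (mm); origin at the centre of its underside. Leave it where it stands.
- bottle: Bystander: clear bottle, 60 across, 170 high (mm); origin at the centre of its underside. Leave it where it stands.
- mug: Bystander: white mug, 80 across, 90 high (mm); origin at the centre of its underside. Leave it where it stands.

How it is judged:
By the outcome, as a careful person would: the job done as asked, in the order asked, and still so for the second after the job is handed in, with the robot touching nothing.
It also fails if it takes over 43 s, if anything falls off the work surface, if the arm or the gripper's body presses on something with over 40 N, if the wrist force passes 120 N, or if a joint passes its speed limit or range.

## Robot

A 6-joint arm with a two-finger parallel gripper is mounted at the origin on the work surface. World frame = base frame: x ahead of the robot, y to its left, z up, the work surface at z = 0. Lengths are in m, angles in rad, forces in N, time in s.
With the tool pointing down it reaches from about 0.35 to 0.775 m from the base axis. Payload 5.5 kg.
Tool frame: the origin (TCP) lies at the very end of the fingers, on their centre line; the grasp point (between the pads) lies 19 mm behind it; z points along the fingers, y is the direction in which the jaws open and shut (so a half turn about z gives the same grasp; the last joint's range is limited). The gripper opens to 85 mm and grips with 20 to 120 N. Pads are 22 mm wide; open, the fingers measure 114 mm over their backs; the gripper's body (76 mm by 85 mm) begins 54 mm behind the grasp point. The pads swing forward as they close: fully open they stand 13 mm farther back than shut.
Start: joints at [1.139, 0.313, 0.046, 1.304, 0, 1.431], TCP at [0.165, 0.551, 0.231] pointing down, gripper open.
Joint ranges: [-2.76, 2.76], [-0.86, 1.69], [-1.03, 1.26], [-2.2, 2.34], [-1.47, 1.5], [-3.14, 3.14]. Speed limits (rad/s): [2.57, 2.57, 3.14, 3.14, 3.14, 3.14].

## Interface

Orientations are given as a unit quaternion [w, x, y, z].
In Python, from workcell import get_state, vision, workorder, silhouettes, tip_of gives the robot as it stands.
- The arm moves only by the shell command python3 -m inch 'ROWS' [FORCE]. ROWS is JSON, a list of rows, each a list of 7 numbers: the shift along the tool's x, y, z in cm, then the turn, a rotation vector about the tool's x, y, z in degrees, then the finger opening in cm, from 0 to 8.54. In form: [[dx, dy, dz, rx, ry, rz, hand], ...]. A call has 1 to 5 rows; each row shifts and turns the commanded pose from where the row before left it, along the tool's axes as they then stand; what a row does not reach is not made up. A row lasts 1/10 s, in which the tool goes at most 50 mm and 8.59 degrees, less where a joint would pass 70% of its speed; a pose out of reach is approached as far as the arm can. A call with a gripper value outside its range is refused whole. The fingers move at their own pace and stop on an object; FORCE is the grip in N (left out, the last holds). Time passes only in rows, so rows that do not move let the fingers close. It gives the time, the measured TCP pose, the force and the opening at its end, in the units of the state.
- get_state(): the state, without advancing time (a new reading comes with each control period).
- vision.read_camera(name): name is "side" or "top"; returns a dict with "pixels" (400x640x3 uint8, red, green, blue), "depth" (400x640 float32, m along the optical axis (not along the pixel's ray), 0 where there is no reading), "mtx" (3x3 intrinsics, pixels), "k1" (the pictures are not rectified: a ray, as slopes to the right and down, at radius r is drawn at 1 + k1 r^2 times it, then the intrinsics apply), "T" (4x4, takes a point from camera to world coordinates). Camera axes: x right, y up, looking along -z (the intrinsics and any distortion apply to the point x, -y, -z); pixel columns grow to the right and rows downward; lengths in m; the calibration is good to about 2 mm. A picture is of the moment at which its call begins.
- workorder.hand_in(): hands the job in, once; it reports no verdict.
Trained networks look in a picture, given as the dict that the camera call returned (one of the last four; its "shot" number tells which), for a name from the list of things; names that differ only in an ending like _2 or _b are one class to them, and where a whole thing is asked for, a point or a joint stands for the part that bears it (a point fixed in the world has none). Each returns a list of dicts, best first, with "confidence" (0 to 1); they miss things now and then, are a little off and sometimes report something else, mostly with a low value. They report only what shows in the picture. A call takes as long as a camera call.
- silhouettes(picture, label): "mask" (400x640 bool, what is visible of it) and "location" ([column, row] in pixels, amid what is visible of it).
- tip_of(picture, label): "location" ([column, row] in pixels: a listed point, or the origin of a listed thing).
The state is a dict: "clock": time; "joint_pos": joint angles; "qvel": joint speeds; "tau": joint torques, N m; "tcp_pos": TCP position; "orientation": TCP orientation; "wrist_force": force on the tool from outside, world axes, zero at the start; "ft_torque": the same for the moment, N m; "finger_gap": finger opening in m.
Only numpy, scipy, OpenCV 4.12 (cv2) and the standard library are available. Lean on these libraries where they do the work, as an engineer would, in place of code of your own. Each camera call takes 0.05 s, during which the arm holds its last target.

## Working session

There is one attempt and no reset: what is moved stays moved. The work goes in short steps, Python scripts to look and compute and a shell command to move; the robot and the scene stay as the last step left them, time stands still between calls to the robot, and variables do not carry over. Pictures are saved under pics/ and viewed, and the job is handed in when it is done.

```bash
ls; mkdir -p pics
python3 - <<'E'
from workcell import get_state, vision, silhouettes, tip_of
import cv2
print(get_state())
for n in("side","top"):
    p=vision.read_camera(n)
    cv2.imwrite(f"pics/{n}0.png",p["pixels"][:,:,::-1])
    print(n,p["mtx"],p["k1"],p["T"])
    for l in("stand","rest_hinge","rest_pad","pawl_paddle"):
        print(l,[(r["location"],r["confidence"]) for r in tip_of(p,l)][:2])
E
```

```text
pics
{'clock': 0.0, 'joint_pos': array([ 1.13939807e+00,  3.14022432e-01,  4.49891582e-02,  1.30358873e+00,
       -1.68021280e-05,  1.43121812e+00]), 'qvel': array([-0.00021985, -0.00074837,  0.00026721,  0.00030382, -0.00070169,
       -0.00099863]), 'tau': array([ 4.57058222e-04, -4.80626786e+01,  2.98533297e+01,  1.94089237e-02,
        4.86272552e-05, -2.73035354e-07]), 'tcp_pos': array([0.16521527, 0.55022905, 0.23040049]), 'orientation': array([-2.49018550e-04,  1.45392777e-01,  9.89373593e-01, -8.78258549e-04]), 'wrist_force': array([ 0.32507486, -0.02265319,  0.95922145]), 'ft_torque': array([ 0.03371686,  0.00589977, -0.02657943]), 'finger_gap': 0.08556011953743224}
side [[515.54351487   0.         324.70487569]
 [  0.         515.54351487 199.3252631 ]
 [  0.           0.           1.        ]] -0.11140583425036625 [[-0.99758429  0.05992887 -0.03512995  0.50592617]
 [-0.06877694 -0.78100324  0.62072834  0.84624729]
 [ 0.00976295  0.62164497  0.78323829  1.17321935]
 [ 0.          0.          0.          1.        ]]
stand [([321.8, 199.6], 0.79)]
rest_hinge [([323.5, 180.7], 0.65)]
rest_pad [([311.2, 184.6], 0.8)]
pawl_paddle [([337.6, 118.0], 0.79), ([320.0, 198.1], 0.16)]
top [[444.42890927   0.         320.20592748]
 [  0.         444.42890927 200.23852892]
 [  0.           0.           1.        ]] -0.10791957665341487 [[ 1.75169764e-02  9.81482451e-01 -1.90749455e-01  3.36920348e-01]
 [-9.99846286e-01  1.70525413e-02 -4.07609995e-03 -2.41350348e-03]
 [-7.47857611e-04  1.90791535e-01  9.81630292e-01  1.34632717e+00]
 [ 0.00000000e+00  0.00000000e+00  0.00000000e+00  1.00000000e+00]]
stand [([346.3, 215.1], 0.69)]
rest_hinge [([362.2, 211.7], 0.69)]
rest_pad []
pawl_paddle [([410.2, 217.2], 0.59)]
```

View pics/side0.png

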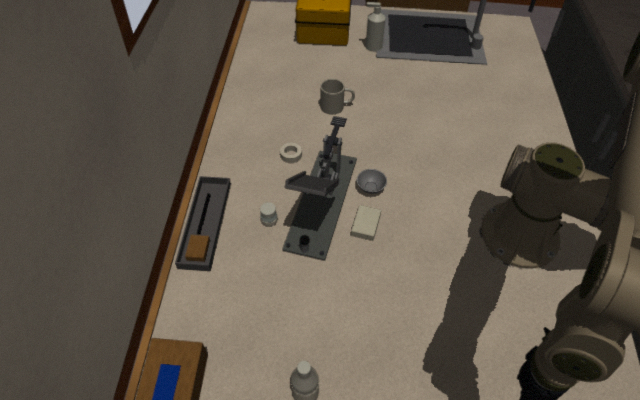

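View pics/top0.png

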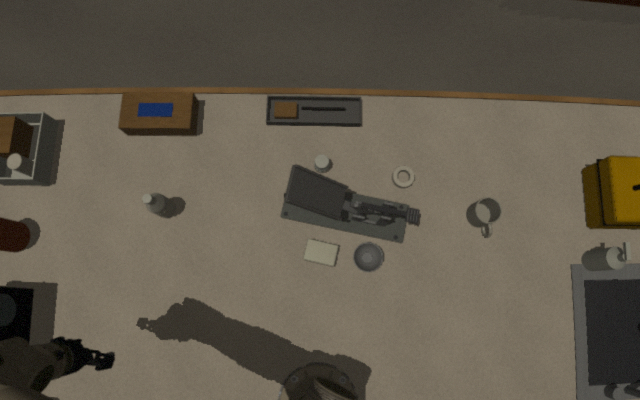

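The side view shows the stand's plate from (340,160) to (305,250), with the pad raised at about (311,185) and the paddle at (338,121). The top view shows the paddle at (412,216) and the pad at (318,192). Next I'll fit the stand pose.

```bash
cat > h.py <<'E'
import numpy as np, cv2
from workcell import get_state, vision, silhouettes, tip_of
def rays(p,uv):
    uv=np.asarray(uv,float).reshape(-1,2); K=p["mtx"]
    n=cv2.undistortPoints(uv.reshape(-1,1,2),K,np.array([p["k1"],0,0,0.])).reshape(-1,2)
    d=np.c_[n[:,0],-n[:,1],-np.ones(len(n))]@p["T"][:3,:3].T
    return p["T"][:3,3],d
def atz(p,uv,z):
    o,d=rays(p,uv); return o+d*((z-o[2])/d[:,2])[:,None]
def cloud(p,mask):
    v,u=np.nonzero(mask&(p["depth"]>0)); o,d=rays(p,np.c_[u,v]); return o+d*p["depth"][v,u][:,None]
def proj(p,X):
    X=np.asarray(X,float).reshape(-1,3); c=(X-p["T"][:3,3])@p["T"][:3,:3]; c=c*[1,-1,-1]
    return cv2.projectPoints(c.reshape(-1,1,3),np.zeros(3),np.zeros(3),p["mtx"],np.array([p["k1"],0,0,0.]))[0].reshape(-1,2)
E
cat > fit.py <<'E'
from h import *
from scipy.optimize import least_squares
for n in("side","top"):
    p=vision.read_camera(n)
    ms=silhouettes(p,"stand"); print(n,[(m["confidence"],m["mask"].sum()) for m in ms])
    X=cloud(p,ms[0]["mask"]); 
    pl=X[(X[:,2]>0.006)&(X[:,2]<0.018)]; print("plate pts",len(pl),pl[:,2].mean())
    box=cv2.minAreaRect((pl[:,:2]*1000).astype(np.float32)); print(box)
    for l,z in(("stand",.0),("rest_hinge",.06),("pawl_paddle",.162)):
        r=tip_of(p,l)
        if r: print(l,r[0]["confidence"],atz(p,r[0]["location"],z))
    for l in("rest","pawl"):
        ms=silhouettes(p,l)
        for m in ms[:2]:
            Y=cloud(p,m["mask"]); print(l,m["confidence"],m["mask"].sum(),m["location"],np.percentile(Y,[2,50,98],axis=0).round(3).tolist())
    for l in("tin","tape","jar","dish","bottle","mug"):
        r=tip_of(p,l)
        if r: print(l,r[0]["confidence"],atz(p,r[0]["location"],0).round(3))
E
python3 fit.py
```

```text
side [(0.91, np.int64(5334))]
plate pts 3320 0.011614461329960564
((567.4542846679688, -70.49920654296875), (383.2167663574219, 120.79141235351562), 78.99417114257812)
stand 0.84 [[ 0.55949617 -0.08022443  0.        ]]
rest_hinge 0.86 [[ 0.55458227 -0.10829564  0.06      ]]
pawl_paddle 0.88 [[ 0.54036221 -0.2458804   0.162     ]]
rest 0.98 1007 [314.2, 183.7] [[0.531, -0.147, 0.071], [0.576, 0.019, 0.195], [0.639, 0.092, 0.248]]
pawl 0.63 5262 [320.3, 198.1] [[0.493, -0.247, 0.006], [0.565, -0.022, 0.013], [0.644, 0.113, 0.244]]
pawl 0.55 289 [332.6, 132.7] [[0.516, -0.261, 0.146], [0.543, -0.19, 0.161], [0.564, -0.108, 0.166]]
tin 0.58 [[0.453 0.    0.   ]]
tape 0.87 [[ 0.676 -0.23   0.   ]]
jar 0.69 [[ 0.702 -0.003  0.   ]]
dish 0.64 [[ 0.432 -0.13   0.   ]]
bottle 0.57 [[0.566 0.476 0.   ]]
mug 0.75 [[ 0.569 -0.493  0.   ]]
top [(0.63, np.int64(5598))]
plate pts 2228 0.012854851406534626
((564.6845703125, -73.38363647460938), (375.6784362792969, 120.46629333496094), 78.91133880615234)
stand 0.67 [[ 0.5504632  -0.08198351  0.        ]]
rest_hinge 0.85 [[ 0.55075559 -0.11421374  0.06      ]]
rest 0.9 2501 [315.9, 194.5] [[0.526, -0.113, 0.078], [0.576, 0.009, 0.187], [0.634, 0.085, 0.248]]
pawl 0.71 521 [397.6, 214.7] [[0.512, -0.291, 0.001], [0.541, -0.209, 0.162], [0.574, -0.114, 0.167]]
tin 0.89 [[ 0.443 -0.006  0.   ]]
tape 0.69 [[ 0.679 -0.258  0.   ]]
jar 0.71 [[0.707 0.002 0.   ]]
dish 0.83 [[ 0.428 -0.142  0.   ]]
bottle 0.89 [[0.577 0.484 0.   ]]
mug 0.97 [[ 0.564 -0.492  0.   ]]
```

```bash
python3 -m inch '[[0,0,-3,0,0,0,0],[-2.6,-3,0,0,0,-5.8,0],[-2.9,-2.7,0,0,0,0,0],[-2.9,-2.7,0,0,0,0,0],[-2.9,-2.7,0,0,0,0,0]]' 20
python3 - <<'E'
from h import *
s=get_state();print(s["tcp_pos"],s["joint_pos"].round(2))
R=cv2.Rodrigues
from scipy.spatial.transform import Rotation as Q
w,x,y,z=s["orientation"];M=Q.from_quat([x,y,z,w]).as_matrix();print(M.round(3))
print(M.T@(np.array([.533,-.246,.22])-s["tcp_pos"])*100)
p=vision.read_camera("top")
a=silhouettes(p,"pawl")[0]; X=cloud(p,a["mask"])
o=np.array([.5645,-.0815]);ey=np.array([.191,.982]);ex=np.array([.982,-.191])
d=X[:,:2]-o;L=np.c_[d@ex,d@ey,X[:,2]]*1000
k=(L[:,1]<-145)&(L[:,2]>140);print(k.sum(),L[k].min(0),L[k].max(0),np.median(L[k],0))
a=silhouettes(p,"rest")[0]; X=cloud(p,a["mask"]);d=X[:,:2]-o;L=np.c_[d@ex,d@ey,X[:,2]]*1000
k=(L[:,1]>60)&(abs(L[:,0])<35)&(L[:,2]>120);f=np.polyfit(L[k,1],L[k,2],1);print(np.arctan(f[0]),f,L[k].max(0),"xrange",np.percentile(L[L[:,1]>60,0],[1,99]))
E
```

```text
clock: 2.3
tcp_pos: [0.2523, 0.4174, 0.2615]
orientation: [0.0, 0.095, 0.996, 0.0]
wrist_force: [0.9, 0.3, -0.6]
finger_gap: 0.0122
[0.25231532 0.41735965 0.26146219] [ 0.86  0.14 -0.11  1.33 -0.    1.05]
[[-0.982  0.189  0.   ]
 [ 0.189  0.982  0.   ]
 [-0.     0.001 -1.   ]]
[-40.07326828 -59.85446278   4.1311844 ]
188 [ -22.71017064 -185.73317117  153.62370758] [  16.5885495  -145.19384948  167.2727478 ] [  -3.4491941  -167.27039921  161.56693853]
0.7000773073821316 [  0.84242054 108.7741011 ] [ 34.86754779 169.87413456 251.9854732 ] xrange [-50.90587963  47.28150946]
```

```bash
for i in 1 2; do :; done; python3 -m inch '[[-2.6,-4,0,0,0,0,0],[-2.6,-4,0,0,0,0,0],[-2.6,-4,0,0,0,0,0],[-2.6,-4,0,0,0,0,0],[-2.6,-4,0,0,0,0,0]]'; python3 -m inch '[[-2.6,-4,0,0,0,0,0],[-2.6,-4,0,0,0,0,0],[-2.6,-4,0,0,0,0,0],[-2.6,-4,0,0,0,0,0],[-2.6,-4,0,0,0,0,0]]'; python3 -m inch '[[-2.6,-4,0,0,0,0,0],[-2.6,-4,0,0,0,0,0],[-2.6,-4,0,0,0,0,0],[-2.6,-4,0,0,0,0,0],[0,0,0,0,0,0,0]]'
cat > loc.py <<'E'
from h import *
from scipy.spatial.transform import Rotation as Q
o=np.array([.5645,-.0815]);ey=np.array([.191,.982]);ex=np.array([.982,-.191])
def st():
    s=get_state();w,x,y,z=s["orientation"];M=Q.from_quat([x,y,z,w]).as_matrix()
    d=s["tcp_pos"][:2]-o
    return s,M,np.array([d@ex,d@ey,s["tcp_pos"][2]])*1000
def to(L):
    s,M,_=st();L=np.array(L)/1000;w=np.r_[o+ex*L[0]+ey*L[1],L[2]]
    return M.T@(w-s["tcp_pos"])*100
E
python3 - <<'E'
from loc import *
s,M,L=st();print(L,s["joint_pos"].round(2),s["finger_gap"]);print(to([-1,-169,175]))
E
```

```text
clock: 2.95
tcp_pos: [0.3419, 0.1969, 0.2616]
orientation: [0.0, 0.094, 0.996, 0.0]
wrist_force: [1.5, 0.0, 0.3]
finger_gap: 0.0
clock: 3.45
tcp_pos: [0.4323, -0.0247, 0.2616]
orientation: [0.001, 0.095, 0.996, 0.0]
wrist_force: [-0.2, 0.5, 0.4]
finger_gap: -0.0001
clock: 3.95
tcp_pos: [0.5057, -0.2047, 0.2597]
orientation: [0.0, 0.097, 0.995, -0.0]
wrist_force: [-0.9, 1.5, -0.4]
finger_gap: -0.0
[ -34.17541515 -132.21608654  259.74145768] [-0.53  0.25  0.03  1.35 -0.   -0.34] -2.463823838099739e-05
[-3.31805273 -3.67524813  8.4800229 ]
```

```bash
python3 -m inch '[[-1.7,-1.9,0,0,0,0,0],[-1.6,-1.8,0,0,0,0,0],[0,0,4,0,0,0,0],[0,0,3.5,0,0,0,0],[0,0,0,0,0,0,0]]'
python3 - <<'E'
from loc import *
s,M,L=st();print(L);print(to([-1,-169,162]))
p=vision.read_camera("side");im=p["pixels"][60:240,250:450,::-1];cv2.imwrite("pics/s1.png",cv2.resize(im,None,fx=3.3,fy=3.3))
E
```

```text
clock: 4.45
tcp_pos: [0.5261, -0.2398, 0.181]
orientation: [-0.004, 0.095, 0.996, 0.003]
wrist_force: [-0.6, 0.8, -0.4]
finger_gap: -0.0001
[  -7.50830621 -162.80484068  181.04173752]
[-0.6662974  -0.6426487   1.89541084]
```

View pics/s1.png

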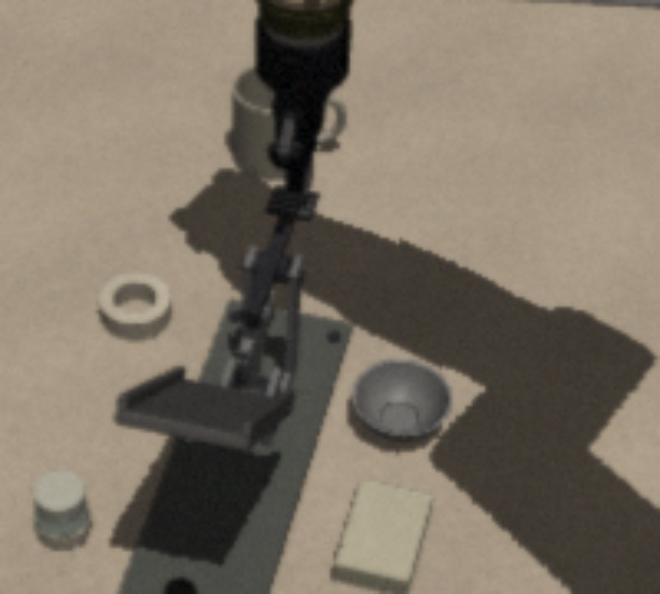

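The crop shows the shut fingertips directly over the paddle at about (293,203), with nothing else near them. I'll correct by a few mm and then press.

```bash
python3 -m inch '[[-0.6,-0.7,0,0,0,0,0],[0,0,1.2,0,0,0,0],[0,0,0.6,0,0,0,0],[0,0,0.6,0,0,0,0],[0,0,0,0,0,0,0]]'
python3 - <<'E'
from loc import *
print(st()[2],st()[0]["wrist_force"])
E
```

```text
clock: 5.0
tcp_pos: [0.5325, -0.2505, 0.1614]
orientation: [-0.001, 0.095, 0.995, 0.0]
wrist_force: [-0.6, 0.2, 0.5]
finger_gap: 0.0002
[   0.90114308 -172.09415653  161.42984194] [-0.58397589  0.15089535  0.49837789]
```

```bash
python3 -m inch '[[0,0.3,0,0,0,0,0],[0,0,0.4,0,0,0,0],[0,0,0.4,0,0,0,0],[0,0,0.4,0,0,0,0],[0,0,0,0,0,0,0]]'
python3 - <<'E'
from loc import *
print(st()[2],st()[0]["wrist_force"])
E
```

```text
clock: 5.5
tcp_pos: [0.5339, -0.2495, 0.1507]
orientation: [0.001, 0.096, 0.995, -0.002]
wrist_force: [-0.8, -2.7, 2.6]
finger_gap: -0.0001
[   2.00025287 -170.84112561  150.73463224] [-0.78474364 -2.69840672  2.61820053]
```

```bash
python3 -m inch '[[0,0,0.4,0,0,0,0],[0,0,0.4,0,0,0,0],[0,0,0.3,0,0,0,0],[0,0,0,0,0,0,0]]'
python3 - <<'E'
from loc import *
print(st()[2],st()[0]["wrist_force"])
p=vision.read_camera("side");im=p["pixels"][60:240,250:450,::-1];cv2.imwrite("pics/s2.png",cv2.resize(im,None,fx=3.3,fy=3.3))
E
```

```text
clock: 5.9
tcp_pos: [0.5339, -0.2501, 0.1411]
orientation: [0.001, 0.096, 0.995, -0.002]
wrist_force: [-4.7, -5.2, 8.5]
finger_gap: 0.0001
[   2.15965682 -171.37509014  141.09755909] [-4.73141065 -5.23532368  8.51583832]
```

View pics/s2.png

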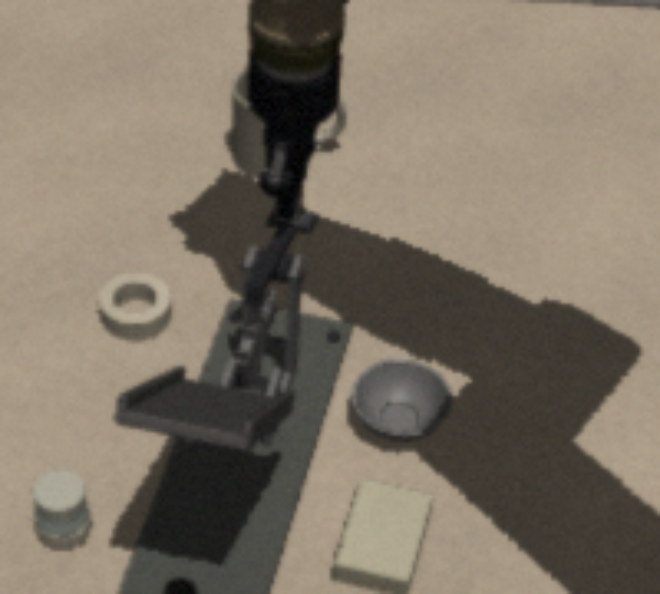

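The paddle has gone down under the fingertips (290,222). I'll keep going until the stop is felt.

```bash
python3 -m inch '[[0,0,0.2,0,0,0,0],[0,0,0.2,0,0,0,0],[0,0,0,0,0,0,0]]'; python3 -m inch '[[0,0,0.2,0,0,0,0],[0,0,0,0,0,0,0]]';python3 -m inch '[[0,0,0.2,0,0,0,0],[0,0,0,0,0,0,0]]'
```

```text
clock: 6.25
tcp_pos: [0.5342, -0.2502, 0.1401]
orientation: [0.002, 0.096, 0.995, -0.003]
wrist_force: [-9.2, -2.1, 26.1]
finger_gap: 0.0003
clock: 6.45
tcp_pos: [0.5344, -0.2502, 0.1397]
orientation: [0.003, 0.096, 0.995, -0.003]
wrist_force: [-10.9, -1.3, 33.2]
finger_gap: -0.0004
clock: 6.65
tcp_pos: [0.5345, -0.2502, 0.1393]
orientation: [0.003, 0.096, 0.995, -0.003]
wrist_force: [-14.6, 1.5, 42.1]
finger_gap: -0.0001
```

The force rose to 42 N with no further travel, so the paddle is on its stop. I'll lift off and look.

```bash
python3 -m inch '[[0,0,-1,0,0,0,0],[0,0,-3.5,0,0,0,0],[0,0,-4.5,0,0,0,0],[0,0,-4.5,0,0,0,0],[0,1.0,0,0,0,0,0]]'; python3 -m inch '[[0,4.5,0,0,0,0,0],[0,4.5,0,0,0,0,0],[0,4.5,0,0,0,0,0],[0,4.5,0,0,0,0,0],[0,4.5,0,0,0,0,0]]';python3 -m inch '[[0,3,0,0,0,0,0],[0,1,0,0,0,0,0],[0,0,0,0,0,0,0]]'
python3 - <<'E'
from loc import *
print(st()[2],st()[0]["wrist_force"],to([0,115,205]))
p=vision.read_camera("side");im=p["pixels"][60:240,250:450,::-1];cv2.imwrite("pics/s3.png",cv2.resize(im,None,fx=3.3,fy=3.3))
for m in silhouettes(p,"pawl")[:3]:
    X=cloud(p,m["mask"]);d=X[:,:2]-o;L=np.c_[d@ex,d@ey,X[:,2]]*1000
    k=(L[:,1]<-150)&(L[:,2]>100);print(m["confidence"],m["mask"].sum(),k.sum(),np.median(L[k],0))
E
```

```text
clock: 7.15
tcp_pos: [0.5381, -0.24, 0.2729]
orientation: [0.005, 0.096, 0.995, -0.002]
wrist_force: [1.1, 0.6, 0.6]
finger_gap: 0.0
clock: 7.65
tcp_pos: [0.578, -0.015, 0.2655]
orientation: [-0.0, 0.095, 0.995, 0.0]
wrist_force: [0.9, -0.2, -0.2]
finger_gap: -0.0001
clock: 7.95
tcp_pos: [0.5856, 0.0236, 0.2656]
orientation: [-0.0, 0.094, 0.996, 0.0]
wrist_force: [0.9, -0.3, -0.6]
finger_gap: -0.0003
[  0.63018807 107.26298509 265.55689777] [ 0.88744161 -0.33286747 -0.64157032] [0.05384176 0.78164562 6.05590701]
0.85 288 78 [   2.02988205 -164.57903184  141.34775183]
```

View pics/s3.png

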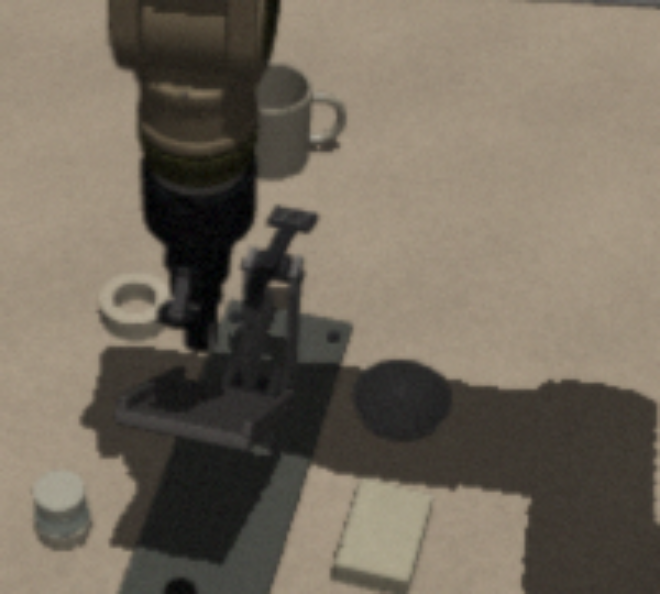

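The paddle at (292,218) has stayed down: z is 141 mm against 162 mm before, so the pawl is at its limit. Now I'll go down onto the pad.

```bash
python3 -m inch '[[0,0,2.5,0,0,0,0],[0,0,2.5,0,0,0,0],[0,0,0.8,0,0,0,0],[0,0.3,0.6,0,0,0,0],[0,0,0,0,0,0,0]]'; python3 -m inch '[[0,0.6,0.8,0,0,0,0],[0,0.6,0.8,0,0,0,0],[0,0,0,0,0,0,0]]'
python3 - <<'E'
from loc import *
print(st()[2],st()[0]["wrist_force"])
p=vision.read_camera("side");im=p["pixels"][60:240,250:450,::-1];cv2.imwrite("pics/s4.png",cv2.resize(im,None,fx=3.3,fy=3.3))
E
```

```text
clock: 8.55
tcp_pos: [0.5862, 0.0244, 0.2023]
orientation: [-0.0, 0.096, 0.995, -0.0]
wrist_force: [0.1, -0.3, 0.9]
finger_gap: -0.0001
clock: 8.85
tcp_pos: [0.589, 0.0379, 0.1859]
orientation: [0.0, 0.095, 0.996, 0.0]
wrist_force: [0.0, 0.1, -1.1]
finger_gap: -0.0001
[  1.28546263 121.89333797 185.85249417] [ 0.040256    0.08332904 -1.13717948]
```

View pics/s4.png

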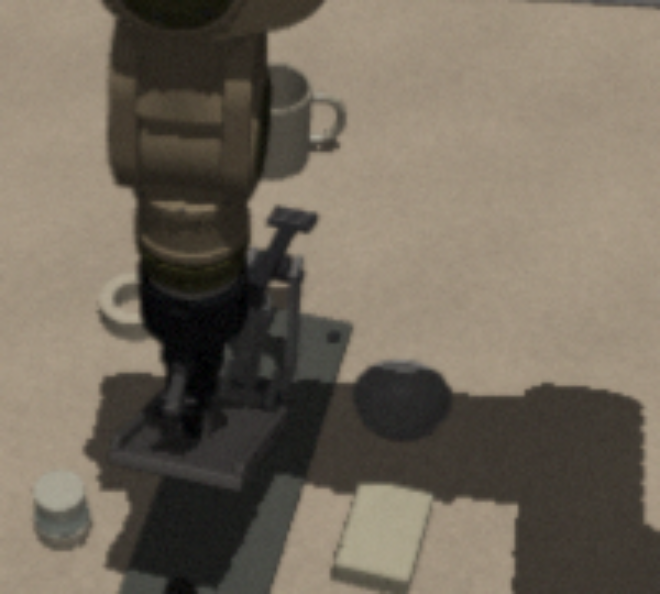

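The pad has sunk with the fingertips on it at (190,432), and the paddle is still down. I'll continue along the arc.

```bash
python3 -m inch '[[0,0.5,0.9,0,0,0,0],[0,0.5,0.9,0,0,0,0],[0,0.5,0.9,0,0,0,0],[0,0.4,0.9,0,0,0,0],[0,0,0,0,0,0,0]]'; python3 -m inch '[[0,0.4,0.9,0,0,0,0],[0,0.4,0.9,0,0,0,0],[0,0.3,0.9,0,0,0,0],[0,0.3,0.9,0,0,0,0],[0,0,0,0,0,0,0]]'
python3 - <<'E'
from loc import *
print(st()[2],st()[0]["wrist_force"])
p=vision.read_camera("side");im=p["pixels"][60:240,250:450,::-1];cv2.imwrite("pics/s5.png",cv2.resize(im,None,fx=3.3,fy=3.3))
E
```

```text
clock: 9.4
tcp_pos: [0.5911, 0.0561, 0.1481]
orientation: [-0.002, 0.095, 0.996, -0.0]
wrist_force: [0.0, -0.6, -0.2]
finger_gap: 0.0
clock: 9.9
tcp_pos: [0.5941, 0.0697, 0.1123]
orientation: [-0.001, 0.095, 0.995, 0.0]
wrist_force: [-0.6, 0.2, -0.3]
finger_gap: -0.0002
[  0.20665886 154.09517794 112.30722514] [-0.62555663  0.15786543 -0.32522302]
```

View pics/s5.png

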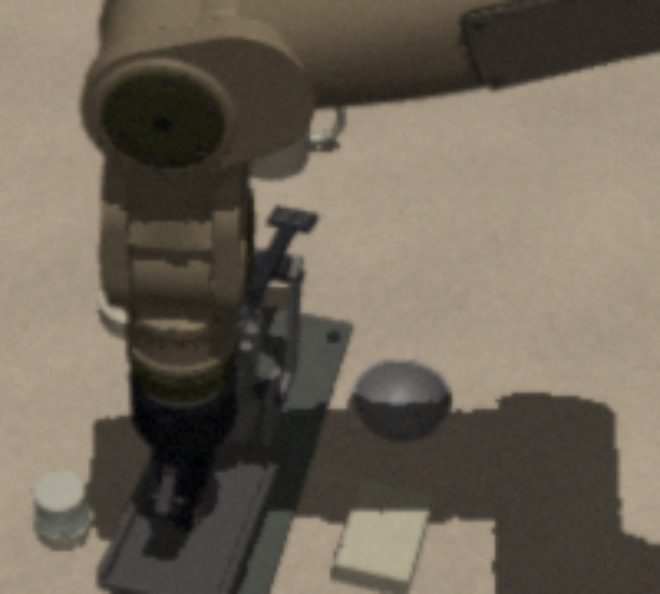

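The pad is nearly flat, the tips are at (172,520), and the paddle is still down. Now for the last 4 cm, going slower at the end.

```bash
python3 -m inch '[[0,0.3,0.9,0,0,0,0],[0,0.2,0.9,0,0,0,0],[0,0.2,0.8,0,0,0,0],[0,0.1,0.5,0,0,0,0],[0,0,0,0,0,0,0]]'; python3 -m inch '[[0,0,0.4,0,0,0,0],[0,0,0.3,0,0,0,0],[0,0,0,0,0,0,0]]'; python3 -m inch '[[0,0,0.2,0,0,0,0],[0,0,0,0,0,0,0]]'
```

```text
clock: 10.45
tcp_pos: [0.5958, 0.0775, 0.0821]
orientation: [-0.001, 0.095, 0.995, 0.0]
wrist_force: [0.3, -0.1, -0.0]
finger_gap: 0.0001
clock: 10.75
tcp_pos: [0.5961, 0.0772, 0.0759]
orientation: [-0.0, 0.095, 0.995, 0.0]
wrist_force: [0.0, -0.2, -0.3]
finger_gap: 0.0002
clock: 10.95
tcp_pos: [0.5963, 0.077, 0.0741]
orientation: [-0.0, 0.095, 0.995, -0.0]
wrist_force: [-0.1, -0.2, -0.7]
finger_gap: 0.0
```

```bash
python3 -m inch '[[0,0,0.2,0,0,0,0],[0,0,0,0,0,0,0]]'; python3 -m inch '[[0,0,0.2,0,0,0,0],[0,0,0,0,0,0,0]]'; python3 -m inch '[[0,0,0.2,0,0,0,0],[0,0,0,0,0,0,0]]'
```

```text
clock: 11.15
tcp_pos: [0.5963, 0.077, 0.0739]
orientation: [0.0, 0.095, 0.995, -0.0]
wrist_force: [-4.0, 1.3, 10.5]
finger_gap: 0.0002
clock: 11.35
tcp_pos: [0.5964, 0.077, 0.0738]
orientation: [0.001, 0.095, 0.995, -0.0]
wrist_force: [-8.6, 0.7, 22.7]
finger_gap: 0.0004
clock: 11.55
tcp_pos: [0.5965, 0.077, 0.0737]
orientation: [0.002, 0.095, 0.995, -0.0]
wrist_force: [-12.4, 0.5, 33.7]
finger_gap: -0.0001
```

On the stop at z 74 mm, as expected. I'll retreat straight up, clear the view and check.

```bash
python3 -m inch '[[0,0,-0.8,0,0,0,0],[0,0,-3,0,0,0,0],[0,0,-4.5,0,0,0,0],[0,0,-4.5,0,0,0,0],[0,0,-4.5,0,0,0,0]]'; python3 -m inch '[[3.5,3,-1,0,0,0,0],[3.5,3,0,0,0,0,0],[3.5,3,0,0,0,0,0],[3,3,0,0,0,0,0],[3,3,0,0,0,0,0]]'; python3 -m inch '[[1,4,0,0,0,0,0],[1,4,0,0,0,0,0],[0,2,0,0,0,0,0],[0,0,0,0,0,0,0]]'
python3 - <<'E'
from loc import *
print(st()[0]["wrist_force"])
for n in("side","top"):
    p=vision.read_camera(n)
    a,b,c,d_=(60,260,230,430) if n=="side" else (130,290,260,450)
    cv2.imwrite(f"pics/{n}6.png",cv2.resize(p["pixels"][a:b,c:d_,::-1],None,fx=3,fy=3))
    for l in("pawl","rest"):
        for m in silhouettes(p,l)[:2]:
            X=cloud(p,m["mask"]);d=X[:,:2]-o;L=np.c_[d@ex,d@ey,X[:,2]]*1000
            if l=="pawl":
                k=(L[:,1]<-150)&(L[:,2]>100);print(n,l,m["confidence"],k.sum(),np.median(L[k],0))
            else:
                k=(L[:,1]>70)&(abs(L[:,0])<35)&(L[:,2]>50)
                if k.sum()>20:print(n,l,m["confidence"],k.sum(),np.polyfit(L[k,1]-170,L[k,2],1))
    for l in("tin","tape","jar","dish","bottle","mug"):
        r=tip_of(p,l)
        if r: print(l,r[0]["confidence"],atz(p,r[0]["location"],0).round(3))
E
```

```text
clock: 12.05
tcp_pos: [0.596, 0.0768, 0.2427]
orientation: [-0.0, 0.095, 0.995, -0.0]
wrist_force: [1.0, 0.8, -0.1]
finger_gap: -0.0
clock: 12.55
tcp_pos: [0.4617, 0.2565, 0.2513]
orientation: [0.0, 0.095, 0.995, -0.0]
wrist_force: [-0.0, 0.2, 0.1]
finger_gap: -0.0003
clock: 12.95
tcp_pos: [0.4619, 0.3599, 0.2506]
orientation: [0.0, 0.093, 0.996, 0.0]
wrist_force: [-0.0, -0.1, -0.2]
finger_gap: -0.0003
[-0.01482516 -0.13543619 -0.19268398]
side pawl 0.5 0 [nan nan nan]
side rest 0.93 1473 [-6.70212395e-03  7.33520440e+01]
tape 0.7 [[ 0.666 -0.242  0.   ]]
bottle 0.68 [[0.567 0.477 0.   ]]
mug 0.92 [[ 0.567 -0.483  0.   ]]
top pawl 0.76 173 [  -2.36894454 -169.5445593   140.82671128]
top pawl 0.65 0 [nan nan nan]
top rest 0.73 1349 [-7.21619300e-04  7.50306409e+01]
tin 0.91 [[0.439 0.012 0.   ]]
jar 0.55 [[0.709 0.002 0.   ]]
dish 0.72 [[ 0.423 -0.127  0.   ]]
bottle 0.58 [[0.574 0.493 0.   ]]
mug 0.91 [[ 0.571 -0.486  0.   ]]
  return _methods._mean(a, axis=axis, dtype=dtype,
  ret = um.true_divide(
```

View pics/side6.png

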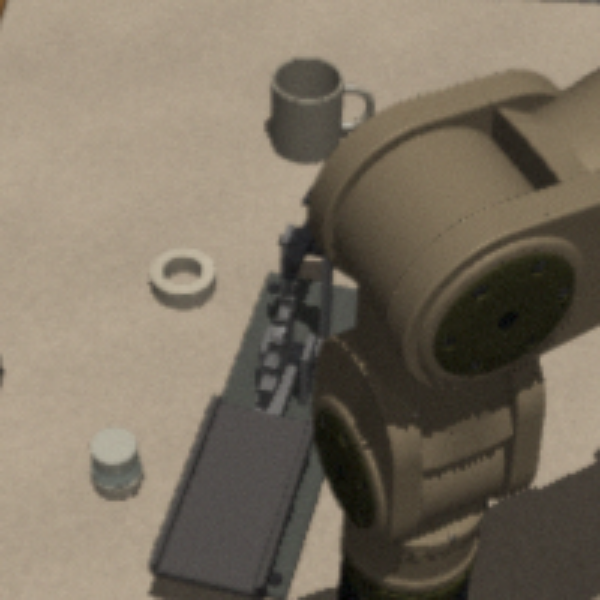

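View pics/top6.png

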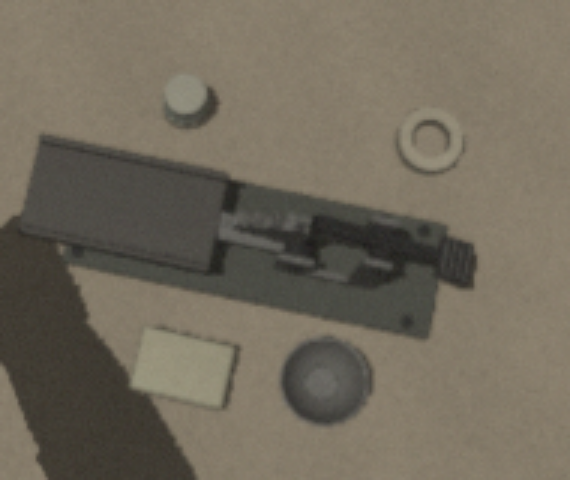

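The side crop shows the pad flat at (235,490), with the arm hiding the paddle. The top crop shows the pad level, the paddle at (458,260), and the tin (185,367), dish (326,380), jar and tape where they stood at the start.

```bash
python3 -c "
from workcell import workorder; print(workorder.hand_in())"
```

```text
the job is handed in; nothing more can be done
None
```

The job is done and handed in. The rest lies level on its stop, and the pawl is still free. The last move ended at 12.95 s on the clock, well inside the 43 s limit.

- **Pawl:** I pressed the paddle with the shut fingers until it met its stop, where the force rose to about 42 N vertically with no further travel. The final top picture puts the paddle at z about 141 mm. It was 162 mm when engaged and should be about 140 mm at the limit, so it stayed down.
- **Rest:** I pushed the pad down along its arc from about 0.70 rad until the force rose to 34 N on the stop. Afterwards its slope measured below 0.01 rad in both cameras, with the upper face at 73–75 mm against 74 mm expected.
- **Robot:** The arm is withdrawn, touching nothing, with wrist force near 0.
- **Other things on the counter:** In the last top picture the tin and the dish are at their original pixels, and the jar and tape look unmoved. The network's position estimates shifted by up to about 18 mm between the first and last pictures. I took that as estimation noise and checked pixel positions only for the tin and the dish.
- **Checks that failed:** The side camera could not confirm the paddle at the end because the arm hid it. Wrist force read about 0 at each pause while the pad was going down, so the 3–7 N push was not seen directly. The pad's movement was checked by picture instead.

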